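# Hold the isolated test bay's guard open for inspection

## Robot

A 6-joint arm with a two-finger parallel gripper is mounted at the origin on the work surface. World frame = base frame: x ahead of the robot, y to its left, z up, the work surface at z = 0. Lengths are in m, angles in rad, forces in N, time in s.
With the tool pointing down it reaches from about 0.4 to 0.925 m from the base axis. Payload 12.5 kg.
Tool frame: the origin (TCP) lies midway between the tips of the shut fingers; the grasp point (between the pads) lies 19 mm behind it; z points along the fingers, y is the line along which they close (so a half turn about z gives the same grasp; the last joint's range is limited). The gripper opens to 95 mm and grips with 3 to 60 N. Pads are 20 mm wide; open, the fingers measure 119 mm over their backs; the gripper's body (75 mm by 180 mm) begins 59 mm behind the grasp point.
Start: joints at [1.236, 0.491, 1.559, -0, 1.092, -0.106], TCP at [0.142, 0.609, 0.215] pointing down, gripper open.
Joint ranges: [-3.1, 3.1], [-0.84, 2.19], [0.05, 2.79], [-1.13, 4.28], [0.06, 2.93], [-2.69, 2.69]. Speed limits (rad/s): [2.22, 2.22, 2.79, 3.14, 3.14, 3.14].

## Interface

Orientations are given as [roll, pitch, yaw] about the fixed x, y, z axes, in that order (R = Rz(yaw) Ry(pitch) Rx(roll)).
In Python, from plant import arm, jaws, planner, telemetry, cams, job gives the robot as it stands. Calls block until the motion is done:
- arm.movep(position, orientation): joint-space move of the TCP to a pose.
- arm.movel(position, orientation=None, feed=0.15): straight line of the TCP; orientation=None keeps the orientation; feed is the mean speed in m/s.
- arm.move_j(angles): joint-space move.
- jaws.set_gripper(opening): finger opening in m; the grip force is fixed at half the most; returns when the fingers have stopped.
- arm.pause(seconds).
- planner.inverse_kinematics(position, orientation): joint angles nearest the present ones, or None.
- telemetry.get_obs(): the state.
- cams.capture(name): name is "scene" or "top" or "wrist"; returns the picture (400x640x3 uint8, blue, green, red); there is no depth.
- cams.camera_params(name): a dict with "intrinsics" (3x3 intrinsics, pixels), "pose" (4x4, takes a point from camera to world coordinates); the wrist camera has in their place "mount" (4x4, takes a point from camera to tool coordinates, whose origin is the TCP and whose axes are the flange's). Camera axes: x right, y up, looking along -z (the intrinsics and any distortion apply to the point x, -y, -z); pixel columns grow to the right and rows downward; lengths in m; the calibration is good to about 2 mm. A picture is of the moment at which its call begins: read the wrist's pose just before it. camera_params takes no time and is no camera call.
A pose or a line that the arm cannot do raises arm.IKError and nothing moves.
- job.finish_job(): hands the job in; it is judged then, once.
The state is a dict: "time": time; "joint_pos": joint angles; "joint_velocities": joint speeds; "joint_torque": joint torques, N m; "position": TCP position; "tcp_rot": TCP orientation; "force": force on the tool from outside, world axes, zero at the start; "ft_torque": the same for the moment, N m; "gripper_width": finger opening in m; "grasp_force": force on a finger pad.
Only numpy, scipy, OpenCV 4.12 (cv2) and the standard library are available. Lean on these libraries where they do the work, as an engineer would, in place of code of your own. Each camera call takes 0.05 s, during which the arm holds its last target. There are 200 camera calls.

## Task

One of the two test bays is isolated: the ball valve behind it is shut, its lever square across its pipe, while the other bay's lever lies along its pipe. Take the handle bar of the isolated bay's guard in the gripper, raise that guard to 50 degrees from level and finish while still holding it there, steady, so the trap inside can be inspected. Leave the live bay's guard shut, do not turn the valve levers and do not disturb the other things on the bench.

Things in the scene. Friction and masses are not known exactly. Their poses are not given: they have to be found in the camera images.
- rig: Fixed test rig: two sheet-steel bays side by side, a pipe header behind. Origin on the bench midway between the bays; x points to the rear (away from the robot, to valves and header), y to the left bay, z up. Bays centred 130 mm either side of the origin, each 150 mm deep (x -80 to +70 mm), 200 mm wide, 105 mm high, covered by a hinged guard; 60 mm gap between them.
- left_guard (a joint): Angle of the left bay's guard (rad): 0 = lying shut, level; grows as it is raised. Galvanized sheet cover, 155 mm deep, 204 mm wide, 40 mm front skirt, about 0.7 kg (varies by a third), hinged along its rear top edge: the front edge goes up and to the rear. No stay: it falls shut from any angle below about 85 degrees.
- left_grip (a point): Middle of the left guard's handle bar: round dark steel, 12 mm thick, 110 mm long, parallel to the hinge (rig y), 50 mm in front of the skirt on two arms at its ends (90 mm free between them, open above and below). With the guard shut it is 205 mm in front of the hinge line, 5 mm lower, 100 mm over the bench. Being round, it can turn between the finger pads.
- left_hinge (a point): Middle of the left guard's hinge line, fixed: 105 mm over the bench at the bay's rear edge, 70 mm behind the rig's origin (+130 mm in rig y). The hinge axis is rig y.
- left_port (a point): Point on the bench behind the left bay, 65 mm behind its rear wall; the ball valve that stands within 20 mm of this point feeds the left bay.
- right_guard (a joint): Angle of the right bay's guard (rad): 0 = lying shut, level; grows as it is raised. Galvanized sheet cover, 155 mm deep, 204 mm wide, 40 mm front skirt, about 0.7 kg (varies by a third), hinged along its rear top edge: the front edge goes up and to the rear. No stay: it falls shut from any angle below about 85 degrees.
- right_grip (a point): Middle of the right guard's handle bar: round dark steel, 12 mm thick, 110 mm long, parallel to the hinge (rig y), 50 mm in front of the skirt on two arms at its ends (90 mm free between them, open above and below). With the guard shut it is 205 mm in front of the hinge line, 5 mm lower, 100 mm over the bench. Being round, it can turn between the finger pads.
- right_hinge (a point): Middle of the right guard's hinge line, fixed: 105 mm over the bench at the bay's rear edge, 70 mm behind the rig's origin (-130 mm in rig y). The hinge axis is rig y.
- right_port (a point): Point on the bench behind the right bay, 65 mm behind its rear wall; the ball valve that stands within 20 mm of this point feeds the right bay.
- valve_1: A brass ball valve on a short black pipe, which runs along the valve's x (parallel to rig x, from header to bay) 50 mm over the bench. Origin on the bench under its stem. The two valves are alike; either may stand behind either bay.
- valve_1_lever (a joint): Angle of that valve's red lever (95 mm long, flat, 90 mm over the bench) about the upright stem (rad): near 0 = along the pipe, pointing to the rear: valve open; near 1.57 = square across the pipe, pointing to rig +y: valve shut. Stiff; it stays where it is.
- valve_2: A brass ball valve on a short black pipe, which runs along the valve's x (parallel to rig x, from header to bay) 50 mm over the bench. Origin on the bench under its stem. The two valves are alike; either may stand behind either bay.
- valve_2_lever (a joint): Angle of that valve's red lever (95 mm long, flat, 90 mm over the bench) about the upright stem (rad): near 0 = along the pipe, pointing to the rear: valve open; near 1.57 = square across the pipe, pointing to rig +y: valve shut. Stiff; it stays where it is.
- trap: Bystander, loose, origin under its centre: squat cast-iron steam trap, 120 x 72 mm, 60 mm high.
- union_a: Bystander, loose, origin under its centre: brass hex union, 50 mm across, 44 mm high, standing in front of the gap between the bays.
- union_b: Bystander, loose, origin under its centre: brass hex union, 50 mm across, 44 mm high, to the right of the rig.
- strainer: Bystander, loose, origin under its centre: stainless strainer screen cylinder standing upright between the two valves, 39 mm in diameter, 75 mm high.
- wrench: Bystander, loose, origin under its centre: steel wrench 200 mm long, lying flat.
- tin: Bystander, loose, origin under its centre: open steel tin, 80 mm across, 70 mm high.
- clip: Bystander, fixed: galvanized bracket 125 mm high with a spring clip gripping a black pipe nipple upright; base 70 x 60 mm, origin under its centre.

How it is judged:
By the outcome, as a careful person would: the job done as asked, in the order asked, and still so for the second after the job is handed in, while the arm keeps its last pose, push and grip.
It also fails if it takes over 42 s, if anything falls off the work surface, if the arm or the gripper's body presses on something with over 40 N, if the wrist force passes 120 N, or if a joint passes its speed limit or range.

## Working session

There is one attempt and no reset: what is moved stays moved. The work goes in short steps, each a Python script; the robot and the scene stay as the last script left them, time stands still between calls to the robot, and variables do not carry over. Pictures are saved under pics/ and viewed, at most 10 in all, crops included, and the job is handed in when it is done.

```bash
ls; mkdir -p pics; python3 - <<'E'
from plant import arm,jaws,planner,telemetry,cams,job
import cv2,numpy as np
np.set_printoptions(precision=4,suppress=True)
for n in("scene","top"):
    cv2.imwrite(f"pics/{n}0.png",cams.capture(n)); p=cams.camera_params(n); print(n,p)
print(cams.camera_params("wrist")); print(telemetry.get_obs())
E
```

```text
pics
scene {'intrinsics': array([[510.4749,   0.    , 318.4295],
       [  0.    , 510.4749, 194.0964],
       [  0.    ,   0.    ,   1.    ]]), 'pose': array([[ 0.4631, -0.6004,  0.652 ,  1.5337],
       [ 0.8861,  0.2969, -0.356 , -0.5363],
       [ 0.0202,  0.7426,  0.6694,  1.113 ],
       [ 0.    ,  0.    ,  0.    ,  1.    ]])}
top {'intrinsics': array([[448.5807,   0.    , 321.9936],
       [  0.    , 448.5807, 199.4531],
       [  0.    ,   0.    ,   1.    ]]), 'pose': array([[ 0.0201,  0.998 , -0.0604,  0.467 ],
       [-0.9998,  0.0201, -0.0015, -0.0083],
       [-0.0002,  0.0604,  0.9982,  1.446 ],
       [ 0.    ,  0.    ,  0.    ,  1.    ]])}
{'intrinsics': array([[317.0226,   0.    , 314.7745],
       [  0.    , 317.0226, 201.1781],
       [  0.    ,   0.    ,   1.    ]]), 'mount': array([[ 0.0005,  0.9603,  0.279 ,  0.0799],
       [ 1.    , -0.0005,  0.0001, -0.0003],
       [ 0.0002,  0.279 , -0.9603, -0.1691],
       [ 0.    ,  0.    ,  0.    ,  1.    ]])}
{'time': 0.1, 'joint_pos': array([ 1.2364,  0.4915,  1.5594, -0.    ,  1.0917, -0.1056]), 'joint_velocities': array([ 0.0004, -0.0009, -0.0007,  0.0009,  0.0011,  0.0017]), 'joint_torque': array([  0.0021, -61.3617, -25.8606,   0.0694,   0.047 ,  -0.    ]), 'position': array([0.1417, 0.6085, 0.2141]), 'tcp_rot': array([-3.1406, -0.0001,  2.9128]), 'force': array([-0.0543, -0.356 , -0.1725]), 'ft_torque': array([0.0049, 0.0077, 0.0178]), 'grasp_force': 0.0, 'gripper_width': 0.09481311964838719}
```

View pics/top0.png

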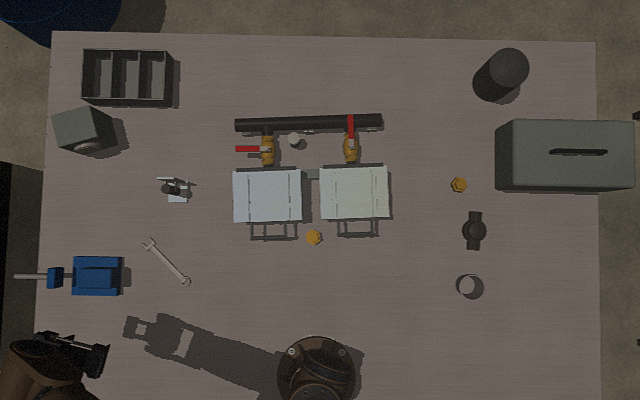

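View pics/scene0.png

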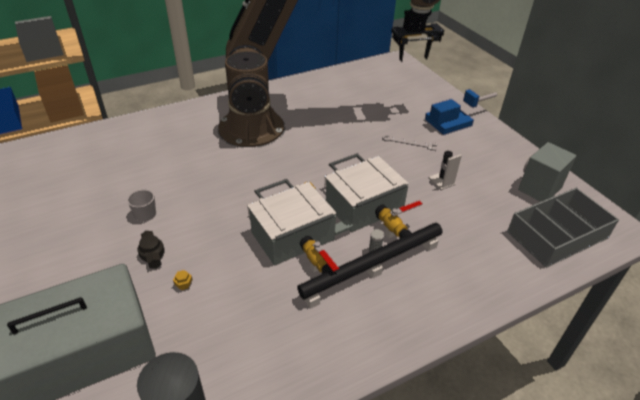

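The top view shows the left bay's lever (247,149) square across its pipe, pointing to +y. The right bay's lever (351,128) lies along its pipe. So the left bay is isolated, and its handle bar is near (273,237). In the scene view the lever at (411,206) is across its pipe and the one at (328,260) along it, which agrees. Next I'll measure the guards in the top view.

```bash
cat > h.py <<'E'
from plant import arm,jaws,planner,telemetry,cams,job
import cv2,numpy as np
np.set_printoptions(precision=4,suppress=True)
def rotm(r):
    from scipy.spatial.transform import Rotation as R
    return R.from_euler('xyz',r).as_matrix()
def toolT():
    o=telemetry.get_obs(); T=np.eye(4); T[:3,:3]=rotm(o["tcp_rot"]); T[:3,3]=o["position"]; return T
def ray(uv,K,P,z):
    uv=np.asarray(uv,float).reshape(-1,2)
    d=np.c_[(uv[:,0]-K[0,2])/K[0,0],-(uv[:,1]-K[1,2])/K[1,1],-np.ones(len(uv))]@P[:3,:3].T
    o=P[:3,3]; return o+d*((z-o[2])/d[:,2])[:,None]
E
python3 - <<'E'
from h import *
im=cv2.imread("pics/top0.png"); p=cams.camera_params("top");K,P=p["intrinsics"],p["pose"]
hsv=cv2.cvtColor(im,cv2.COLOR_BGR2HSV)
m=cv2.inRange(im,(150,150,150),(255,255,255))
m=cv2.morphologyEx(m,cv2.MORPH_CLOSE,np.ones((5,5)))
cs=[c for c in cv2.findContours(m,0,2)[0] if cv2.contourArea(c)>1500]
for c in cs:
    w=ray(c.reshape(-1,2),K,P,.106)
    r=cv2.minAreaRect((w[:,:2]*1000).astype(np.float32)); print(cv2.boundingRect(c),r)
# lever check
r=cv2.inRange(hsv,(0,150,80),(6,255,255))|cv2.inRange(hsv,(174,150,80),(180,255,255))
for c in cv2.findContours(r,0,2)[0]:
    if cv2.contourArea(c)>40: print("lever",cv2.minAreaRect((ray(c.reshape(-1,2),K,P,.09)[:,:2]*1000).astype(np.float32)))
cv2.imwrite("pics/crop.png",cv2.resize(im[155:250,220:400],None,fx=4,fy=4,interpolation=cv2.INTER_CUBIC))
E
```

```text
lever ((700.1561889648438, 225.44808959960938), (15.380722999572754, 67.21922302246094), 1.14998197555542)
lever ((774.38525390625, -87.49879455566406), (71.2038803100586, 18.37124252319336), 0.9593818187713623)
```

View pics/crop.png

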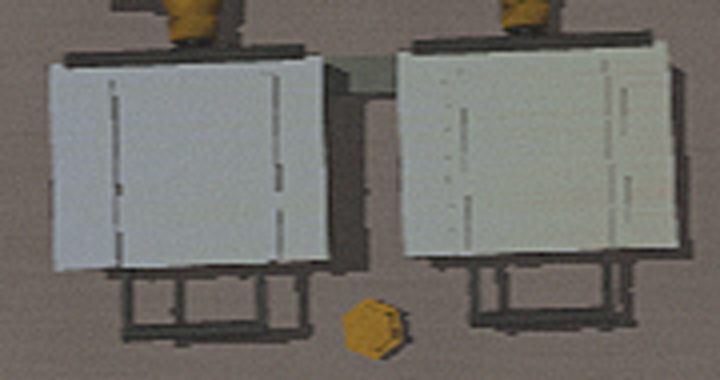

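The crop shows the left guard's corners at (52,65), (322,58), (328,262) and (57,270). The right guard's are at (398,54), (668,42), (680,247) and (405,256). The left bar lies at row ~330 between its arms at columns ~127 and ~262; the lines further right are shadows.

```bash
python3 - <<'E'
from h import *
p=cams.camera_params("top");K,P=p["intrinsics"],p["pose"]
f=lambda a,z:ray(np.array(a)/4.+[220,155],K,P,z)[:,:2]
L=f([(52,65),(322,58),(328,262),(57,270)],.106);R=f([(398,54),(668,42),(680,247),(405,256)],.106)
print(L,R)
mid=lambda Q:Q.mean(0)
cl,cr=mid(L),mid(R); v=cl-cr; yaw=np.arctan2(-v[0],v[1]); print(cl,cr,np.linalg.norm(v),np.degrees(yaw))
for Q in(L,R):
    for a,b in((0,1),(3,2)): e=Q[a]-Q[b];print(np.degrees(np.arctan2(-e[0],e[1])),np.linalg.norm(e))
ex=np.array([np.cos(yaw),np.sin(yaw)]);print("bar pred",cl-ex*(.205-.0775)," bar seen",f([(195,331)],.1))
# approach above for close look
g=cl-ex*.1275
q=[np.pi,0,np.pi/2+yaw]
o=telemetry.get_obs()
arm.movel([*o["position"][:2],.33],feed=.25)
arm.movep([g[0],g[1]-.06,.30],q)
T=toolT(); im=cams.capture("wrist"); cv2.imwrite("pics/w1.png",im); np.savez("w1.npz",T=T,g=g,yaw=yaw)
print(T,telemetry.get_obs()["time"])
E
```

```text
[[0.6276 0.2626]
 [0.637  0.06  ]
 [0.484  0.052 ]
 [0.474  0.254 ]] [[ 0.6412  0.003 ]
 [ 0.6543 -0.1997]
 [ 0.5005 -0.2104]
 [ 0.4897 -0.0053]]
[0.5557 0.1572] [ 0.5714 -0.1031] 0.2607418046857437 3.4607639888440733
2.6446689982330644 0.20283661725575777
2.841580172912276 0.20220174336763508
3.71085325416366 0.2031218603379769
3.025185561501469 0.20536213245977278
bar pred [0.4284 0.1495]  bar seen [[0.4306 0.1505]]
[[-0.0615  0.9981  0.      0.4285]
 [ 0.9981  0.0615  0.0001  0.09  ]
 [ 0.0001  0.     -1.      0.3   ]
 [ 0.      0.      0.      1.    ]] 2.8917
```

View pics/w1.png

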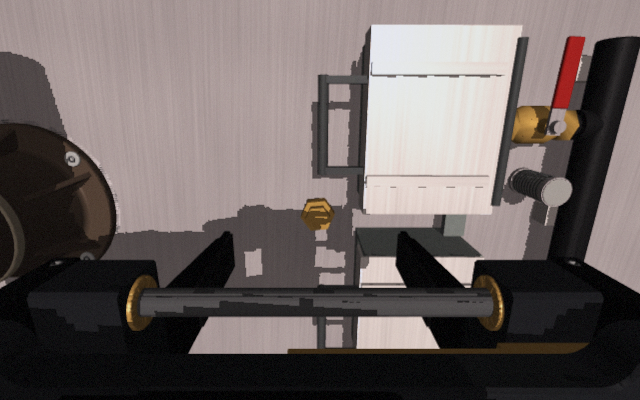

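The wrist view confirms that the left lever (570,75) points to +y, so that valve is shut. The bar runs along column ~323 from row ~78 to ~172, with the shadow to its left. I'll locate it precisely and descend.

```bash
python3 - <<'E'
from h import *
d=np.load("w1.npz");p=cams.camera_params("wrist");K=p["intrinsics"];P=d["T"]@p["mount"]
im=cv2.imread("pics/w1.png");g=cv2.cvtColor(im,6)
for r in(90,110,130,150,160): print(r,g[r,308:336])
print(ray([(323,78),(323,172),(323,125)],K,P,.1), d["g"],d["yaw"])
gr=ray([(372,28),(522,27),(492,213),(363,211)],K,P,.105);print("guard",gr)
E
```

```text
90 [163 163 160 160 159 160 160 154 160 134  68  47  54  59  73  74  73  67
  58  53  80 144 164 162 164 163 163 163]
110 [168 165 162 105  73  77  75  75  74  59  46  42  55  66  74  76  73  67
  57  48 111 152 160 164 163 167 132 145]
130 [161 163 158 125  85  79  75  77  78  60  44  52  57  66  74  72  68  64
  53  44 141 166 166 166 166 163 160 164]
150 [160 160 155 163 108  76  76  75  78  56  48  41  59  64  74  74  68  61
  48  55 143 165 168 166 160 158 164 161]
160 [158 160 162 148  98  72  78  75  76  55  44  50  64  67  72  72  64  59
  49  51 144 165 165 161 160 160 163 161]
[[0.4295 0.2015 0.1   ]
 [0.4366 0.0979 0.1   ]
 [0.4329 0.1518 0.1   ]] [0.4284 0.1495] 0.060401726239781385
guard [[0.4765 0.2524 0.105 ]
 [0.6308 0.2629 0.105 ]
 [0.6439 0.0614 0.105 ]
 [0.4879 0.0542 0.105 ]]
```

```bash
python3 - <<'E'
from h import *
yaw=.0595; q=[np.pi,0,np.pi/2+yaw]; x,y=.432,.150
jaws.set_gripper(.05)
arm.movep([x,y,.22],q)
arm.movel([x,y,.081],feed=.1)
o=telemetry.get_obs();print(o["position"],o["force"],o["gripper_width"])
jaws.set_gripper(0); arm.pause(.2)
o=telemetry.get_obs();print(o["position"],o["force"],o["ft_torque"],o["gripper_width"],o["grasp_force"],o["time"])
cv2.imwrite("pics/w2.png",cams.capture("wrist"));cv2.imwrite("pics/s2.png",cams.capture("scene")[130:280,230:430].repeat(3,0).repeat(3,1))
E
```

```text
[0.4322 0.15   0.0814] [ 0.5197 -0.546   0.287 ] 0.04995764730691209
[0.4337 0.1501 0.0813] [ 5.8114 -1.4254 -1.9294] [-0.1774 -1.036  -0.0574] 0.011504227323104322 29.998578429222107 6.7417
```

View pics/w2.png

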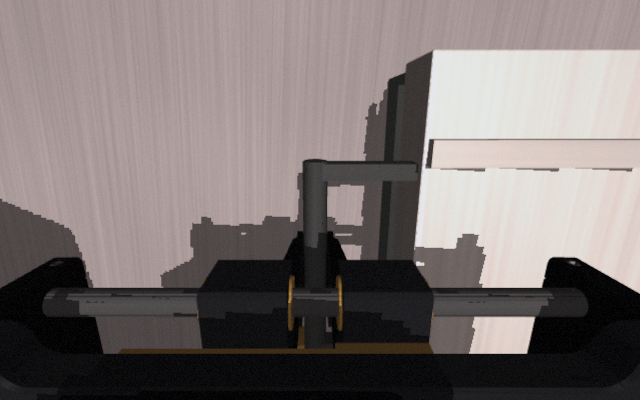

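The bar sits squarely between the pads at about (315,300), with a width of 11.5 mm and a grip force of 30 N. I'll raise the guard along its arc with the tool vertical, so the bar turns in the pads.

```bash
python3 - <<'E'
from h import *
yaw=.0595; q=[np.pi,0,np.pi/2+yaw]; ex=np.array([np.cos(yaw),np.sin(yaw),0]); ez=np.array([0,0,1])
p0=np.array([.434,.150,.0813])
def pos(t):
    t=np.radians(t);c,s=np.cos(t),np.sin(t)
    return p0+ex*(.205*(1-c)-.005*-0-(-.005*s)*0+ -0)+ex*(-.005*s*-1)*0+ex*(-.005*0) if 0 else p0+ex*(.205-.205*c-.005*s)+ez*(.205*s-.005*c+.005)
for t in range(4,51,4):
    arm.movel(pos(t),q,feed=.07)
    o=telemetry.get_obs();print(t,(o["position"]-pos(t))*1e3,o["force"],o["gripper_width"])
    if np.linalg.norm(o["force"])>35: print("STOP");break
arm.movel(pos(50),q,feed=.05);arm.pause(.3)
o=telemetry.get_obs();print((o["position"]-pos(50))*1e3,o["force"],o["gripper_width"],o["time"])
T=toolT();np.save("T3.npy",T)
cv2.imwrite("pics/w3.png",cams.capture("wrist"));s=cams.capture("scene");cv2.imwrite("pics/s3full.png",s)
cv2.imwrite("pics/s3.png",cv2.resize(s[90:280,230:450],None,fx=3,fy=3,interpolation=2));cv2.imwrite("pics/t3.png",cams.capture("top"))
E
```

```text
4 [-0.2871  0.0745 -0.1656] [ 0.0528  2.7072 -4.7657] 0.011430462864668964
8 [-0.3402  0.0584 -0.0894] [-2.0888  4.3494 -3.479 ] 0.011256975151385025
12 [-0.3653  0.0296  0.1985] [-3.2608  3.7412 -2.9906] 0.011222368979496949
16 [-0.5368  0.0298  0.1884] [-4.0959  3.033  -2.926 ] 0.01107958868377885
20 [-0.7343  0.0076  0.1581] [-5.6465  3.7682 -2.3569] 0.011209536520720105
24 [-1.0401 -0.0246  0.0812] [-6.7048  3.754  -1.9499] 0.01102407681682246
28 [-1.4346 -0.0064  0.0289] [-8.7678  4.1851  0.2372] 0.01130920264646934
32 [-1.8005 -0.0162  0.0901] [-10.5695   3.071    3.0436] 0.011247300797237493
36 [-2.2354 -0.0469  0.159 ] [-14.4969   3.891    4.8713] 0.01095993735723381
40 [-2.6811 -0.0488  0.3744] [-17.5854   1.8758   9.7169] 0.011391775688339078
44 [-3.0283 -0.0585  0.6907] [-21.0341   1.529   14.5786] 0.011368356680696811
48 [-2.9313 -0.1747  1.2689] [-22.4266   0.3087  20.1952] 0.011090496034493955
[-2.868  -0.2875  1.3728] [-21.6345  -0.7401  20.9502] 0.011380120379723505 11.7333
```

View pics/s3.png

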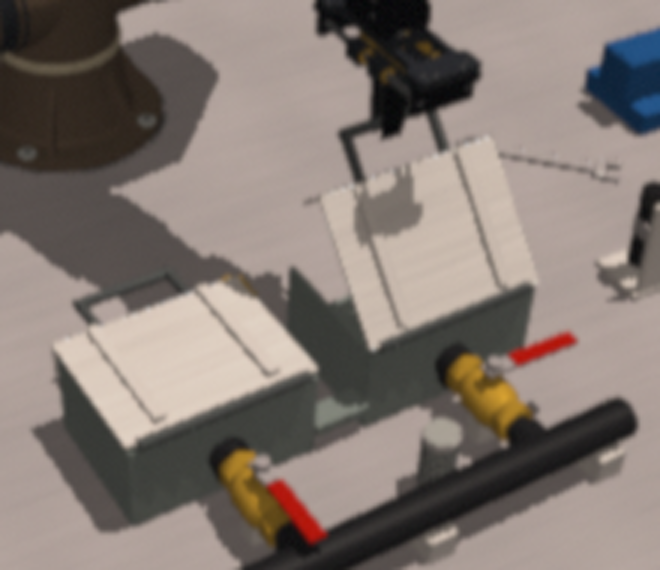

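View pics/w3.png

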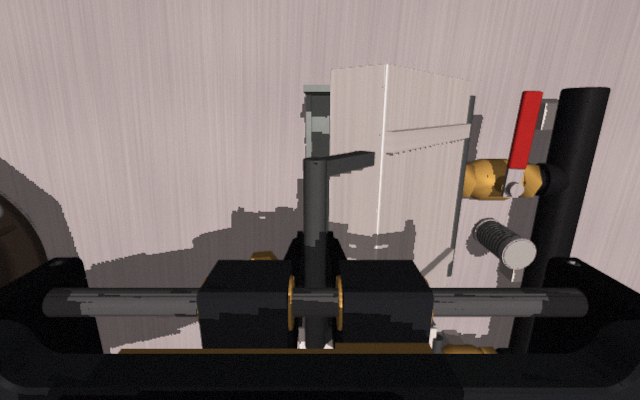

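The left guard is raised with the bar still in the pads, the right guard is shut, and neither lever has moved. In the wrist view the front top edge of the guard runs through (387,66) and (378,240). There is about 30 N of radial preload from a small arc mismatch. I'll relax that radially and check the angle.

```bash
cat > chk.py <<'E'
from h import *
from scipy.optimize import brentq
yaw=.0595; ex=np.array([np.cos(yaw),np.sin(yaw),0]); ey=np.array([-ex[1],ex[0],0])
H=np.array([.4337,.150,.105])+.205*ex
def edge(im,T):
    p=cams.camera_params("wrist");K=p["intrinsics"];P=T@p["mount"]
    g=cv2.GaussianBlur(cv2.cvtColor(im,6),(3,1),0).astype(int); out=[]
    for r in range(80,230,25):
        row=g[r,365:400]; u=365+int(np.argmax(row)) # bright edge line
        f=lambda t:(lambda w:np.dot(w-H,ex)+.155*np.cos(t)-.001*np.sin(t))(ray([(u,r)],K,P,.105+.155*np.sin(t)+.001*np.cos(t))[0])
        try: out.append((u,round(np.degrees(brentq(f,.5,1.3)),2)))
        except ValueError: out.append((u,None))
    return out
E
python3 - <<'E'
from chk import *
print(edge(cv2.imread("pics/w3.png"),np.load("T3.npy")))
q=[np.pi,0,np.pi/2+yaw]
t=np.radians(50);c,s=np.cos(t),np.sin(t)
cmd=np.array([.434,.150,.0813])+ex*(.205-.205*c-.005*s)+np.array([0,0,.205*s-.005*c+.005])
d=-ex*c+np.array([0,0,s])
for k in(.0015,.003):
    arm.movel(cmd+d*k,q,feed=.02);arm.pause(.3)
    o=telemetry.get_obs();b=o["position"]+[0,0,.0187]-H;b0=np.dot(b,ex)
    print(k,o["position"],o["force"],o["gripper_width"],"r",np.hypot(b0,b[2]),"ang",np.degrees(np.arctan2(b[2],-b0))+1.4)
T=toolT();im=cams.capture("wrist");cv2.imwrite("pics/w4.png",im);print(edge(im,T),telemetry.get_obs()["time"])
E
```

```text
[(386, np.float64(49.41)), (385, np.float64(49.53)), (383, np.float64(49.41)), (382, np.float64(49.53)), (380, np.float64(49.41)), (379, np.float64(49.53))]
0.0015 [0.5008 0.1539 0.242 ] [-12.5707   1.1541   9.6254] 0.01111160489611853 r 0.2078890191651274 ang 49.89732932271279
0.003 [0.5012 0.1538 0.2425] [-4.9124 -2.7307  1.3177] 0.011347440275032965 r 0.2080292437449986 ang 50.0603929591194
[(385, np.float64(49.66)), (384, np.float64(49.76)), (382, np.float64(49.64)), (381, np.float64(49.75)), (380, np.float64(49.87)), (378, np.float64(49.73))] 13.0333
```

Kinematics give 50.1° and the wrist view gives 49.7°. The preload is now small and the hold is steady, so I'm handing in.

```bash
python3 - <<'E'
from h import *
arm.pause(.5);o=telemetry.get_obs();print(o["force"],o["gripper_width"],o["grasp_force"],abs(o["joint_velocities"]).max())
print(job.finish_job())
E
```

```text
[-4.7973 -2.8949  2.9612] 0.01100290713139536 29.9983549118042 0.0022554770963844886
the job is handed in; nothing more can be done
None
```

The left bay was the isolated one; its guard is held steady in the gripper at about 50° (49.7° by wrist camera, 50.1° by arm position), and the job is handed in with the right guard left shut, no lever turned and, as far as the camera views showed, nothing else disturbed.

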